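# Pack the spare-parts kit box

## Robot

A 6-joint arm with a two-finger parallel gripper is mounted at the origin on the work surface. World frame = base frame: x ahead of the robot, y to its left, z up, the work surface at z = 0. Lengths are in m, angles in rad, forces in N, time in s.
With the tool pointing down it reaches from about 0.375 to 0.825 m from the base axis. Payload 5.5 kg.
Tool frame: the origin (TCP) lies between the finger pads; the fingertips stand robot.tips_ahead ahead of it and the grasp point (between the pads) lies 8 mm behind it (robot.tips_ahead is the distance from the TCP to the fingertips, in m); z points along the fingers, x is the direction in which the jaws open and shut, and the axes are right-handed (so a half turn about z gives the same grasp; the last joint's range is limited). The gripper opens to 85 mm and grips with 20 to 120 N. Pads are 22 mm wide; open, the fingers measure 114 mm over their backs; the gripper's body (76 mm by 85 mm) begins 54 mm behind the grasp point. The pads swing forward as they close: fully open they stand 13 mm farther back than shut.
Start: joints at [-1.138, 0.314, -0.047, 1.21, 0, 1.571], TCP at [0.252, -0.545, 0.211] pointing down, gripper open.
Joint ranges: [-2.67, 2.67], [-0.69, 1.73], [-1.03, 1.25], [-2.08, 2.16], [-1.42, 1.45], [-3.14, 3.14]. Speed limits (rad/s): [2.39, 2.39, 3.01, 3.14, 3.14, 3.14].

## Interface

Orientations are given as [roll, pitch, yaw] about the fixed x, y, z axes, in that order (R = Rz(yaw) Ry(pitch) Rx(roll)).
In Python, from cell import robot, viewer, job_done gives the robot as it stands. The module is installed in compiled form; this text tells all that it offers.
- The arm moves only by the tool servo_tool, never from a script. Its argument "motion" is a list of rows, each a list of 2 entries, a list of its own where there are three numbers: the shift along the tool's x, y, z in units of 50 mm (1.0 is 50 mm), then the turn, a rotation vector about the tool's x, y, z in units of 8 degrees (1.0 is 8 degrees). A call has 1 to 20 rows; each row shifts and turns the commanded pose from where the row before left it, along the tool's axes as they then stand; what a row does not reach is not made up. A row lasts 1/10 s, in which the tool goes at most 50 mm and 8.59 degrees, less where a joint would pass 70% of its speed; a pose out of reach is approached as far as the arm can. A call is refused whole if a number of a shift passes 1 or a number of a turn 1, either way. A call with a gripper value outside its range is refused whole. "fingers" is the opening, from -1 (shut) to 1 (fully open), set as the call begins (left out, the last holds). The fingers move at their own pace and stop on an object; the grip force is fixed at half the most. Time passes only in rows, so rows that do not move let the fingers close. It gives the time, the measured TCP pose, the force and the opening at its end, in the units of the state.
- robot.read_state(): the state, without advancing time (a new reading comes with each control period).
- viewer.read_camera(name): name is "side" or "top"; returns the picture (480x640x3 uint8, red, green, blue); there is no depth.
- viewer.camera_params(name): a dict with "intrinsics" (3x3 intrinsics, pixels), "k1" (the pictures are not rectified: a ray, as slopes to the right and down, at radius r is drawn at 1 + k1 r^2 times it, then the intrinsics apply), "rvec" (rotation vector, rad) and "tvec" (3), from world to camera coordinates, as OpenCV has them. Camera axes: x right, y down, z forward; pixel columns grow to the right and rows downward; lengths in m; the calibration is good to about 2 mm. A picture is of the moment at which its call begins. camera_params takes no time and is no camera call.
- job_done(): hands the job in, once; it reports no verdict.
The state is a dict: "time": time; "joint_pos": joint angles; "joint_vel": joint speeds; "tau": joint torques, N m; "tcp_pos": TCP position; "eef_rot": TCP orientation; "ft_force": force on the tool from outside, world axes, zero at the start; "torque": the same for the moment, N m; "opening": finger opening in m.
Only numpy, scipy, OpenCV 4.12 (cv2) and the standard library are available. Lean on these libraries where they do the work, as an engineer would, in place of code of your own. Each camera call takes 0.05 s, during which the arm holds its last target. There are 200 camera calls.

## Task

Lift the test meter off the plywood kit box and lay it face up, lengthwise and centred on the cork mat; then pack the box with the power supply unit, the stepper motor, the relay block and the tall screw jar, so that all four sit flat on the box floor, the same way up as they stand now. It is a tight fit: only the power unit laid along one long wall, with the other three in a row beside it and the relay block's narrow side along the row, goes in. Set them down rather than dropping them, and leave the squat jar and the other things on the bench where they are.

Things in the scene. Friction and masses are not known exactly. Their poses are not given: they have to be found in the camera images.
- box_floor (a point): The kit box: open plywood box fixed to the bench. Inside 136 mm (its x) by 100 mm (its y), walls 5 mm thick; the wall tops stand 34 mm above the bench; the inner floor is 4 mm above the bench. In the middle of each long wall (the two at +y and -y) a finger notch 50 mm wide goes down to 12 mm above the bench. This point is the centre of the inner floor; z is up. The box lies with its x within 0.36 rad of world x.
- mat_top (a point): Cork mat, 200 mm (its x) by 100 mm (its y), 3 mm thick, fixed flat on the bench. This point is the centre of its upper face, z up.
- meter_center (a point): Handheld test meter, black, 170 mm (its x) by 54 mm (its y) by 32 mm high, about 0.25 kg, with a flat round dial (5 mm more, radius 17 mm, 15 mm to its -x side of the middle) and a screen on its upper face. At the start it lies face up across the open kit box, resting on the two short walls, so its underside is 34 mm above the bench. This point is the centre of the 170 x 54 x 32 body; z is up when face up.
- power_unit_center (a point): Power supply unit: a long metal-cased block, 124 mm (its x) by 40 mm (its y) by 38 mm high, about 0.3 kg, lying on the bench beyond the box. This point is its centre, half-way up; z up.
- motor_center (a point): Stepper motor: square block 42 by 42 mm, body 72 mm high, standing on the bench, dark with bare metal ends; on its top a boss (22 mm across, 2 mm high) and a thin shaft (5 mm across) that reaches 18 mm above the body. About 0.35 kg. This point is the centre of the body, 36 mm above its underside; z is up, x and y are square to the faces.
- relay_center (a point): Relay block: grey plastic block, 30 mm (its x) by 50 mm (its y) by 75 mm high, standing on the bench, about 0.2 kg. This point is its centre, half-way up; z up.
- tall_jar_center (a point): Tall screw jar: round closed jar, white with a grey cap of the same width, 46 mm across and 76 mm high, standing on the bench, about 0.15 kg. This point is its centre, half-way up; z up. Cap and body are both straight-sided.
- squat_jar_center (a point): Bystander: squat screw jar of the same materials, 62 mm across and 45 mm high, standing among the parts to pack (it may be on either side of the box). It stays where it is. This point is its centre.
- spool_center (a point): Bystander: small filament spool lying flat, 80 mm across, 33 mm high. This point is its centre.
- screwdriver_center (a point): Bystander: screwdriver lying on the bench, 168 mm long along its x, handle 22 mm thick towards -x. This point is near its middle, 11 mm above the bench.
- bracket_center (a point): Bystander: small white printed angle bracket, 36 by 30 mm, 30 mm high. This point is in its middle, 15 mm above the bench.
- mug_center (a point): Bystander: white mug, 76 mm across, 90 mm high, at the far left near the robot. This point is its centre.
There are look-alikes about, which are no part of the job. What is shaped like the part that bears motor_center but green or pink is not meant. What is shaped like the part that bears power_unit_center but pink is not meant.

How it is judged:
By the outcome, as a careful person would: the job done as asked, in the order asked, and still so for the second after the job is handed in, with the robot touching nothing.
It also fails if it takes over 72 s, if anything falls off the work surface, if the arm or the gripper's body presses on something with over 40 N, if the wrist force passes 120 N, or if a joint passes its speed limit or range.

## Working session

There is one attempt and no reset: what is moved stays moved. The work goes in short steps, Python scripts to look and compute and a tool call to move; the robot and the scene stay as the last step left them, time stands still between calls to the robot, and variables do not carry over. Pictures are saved under pics/ and viewed, about 8 in all and at most 12, crops included, and the job is handed in when it is done.

Besides the shell and the picture viewer there is one more tool, called after "Request:" by a JSON object that holds its "api" and its "payload", one argument or row to a line. servo_tool: Moves the arm, as the interface text tells. Its arguments: {"type":"object","properties":{"motion":{"type":"array"},"fingers":{"type":"number"}},"required":["motion"]}

```bash
mkdir -p pics; python3 - <<'E'
from cell import robot, viewer
import cv2, numpy as np
print({k:np.round(v,3) if not isinstance(v,dict) else v for k,v in robot.read_state().items()})
print(robot.tips_ahead)
for n in("top","side"):
    im=viewer.read_camera(n); np.save(f"pics/{n}0.npy",im); cv2.imwrite(f"pics/{n}0.png",cv2.resize(im[:,:,::-1],(800,600),interpolation=cv2.INTER_CUBIC))
    print(n,viewer.camera_params(n))
E
```

```text
{'time': np.float64(0.0), 'joint_pos': array([-1.138,  0.314, -0.048,  1.21 ,  0.   ,  1.571]), 'joint_vel': array([-0.001, -0.   , -0.   , -0.001, -0.001,  0.001]), 'tau': array([ 1.0000e-03, -5.3960e+01,  3.3974e+01,  1.9000e-02, -0.0000e+00,
        0.0000e+00]), 'tcp_pos': array([ 0.251, -0.544,  0.21 ]), 'eef_rot': array([-3.142e+00,  2.000e-03, -1.138e+00]), 'ft_force': array([-0.228,  0.929,  1.418]), 'torque': array([ 0.008, -0.026,  0.02 ]), 'opening': np.float64(0.085)}
0.011
top {'intrinsics': array([[444.68032779,   0.        , 331.61543837],
       [  0.        , 444.68032779, 231.81112634],
       [  0.        ,   0.        ,   1.        ]]), 'k1': -0.10464728821909344, 'rvec': array([ 2.17393544, -2.18298424,  0.09778887]), 'tvec': array([0.0183946 , 0.51384701, 1.10883353])}
side {'intrinsics': array([[438.38172624,   0.        , 314.0477033 ],
       [  0.        , 438.38172624, 247.59039085],
       [  0.        ,   0.        ,   1.        ]]), 'k1': 0.019953319352855527, 'rvec': array([ 0.28191868, -2.61797899,  1.5226686 ]), 'tvec': array([0.4734509 , 0.11872481, 0.98426698])}
```

View pics/top0.png

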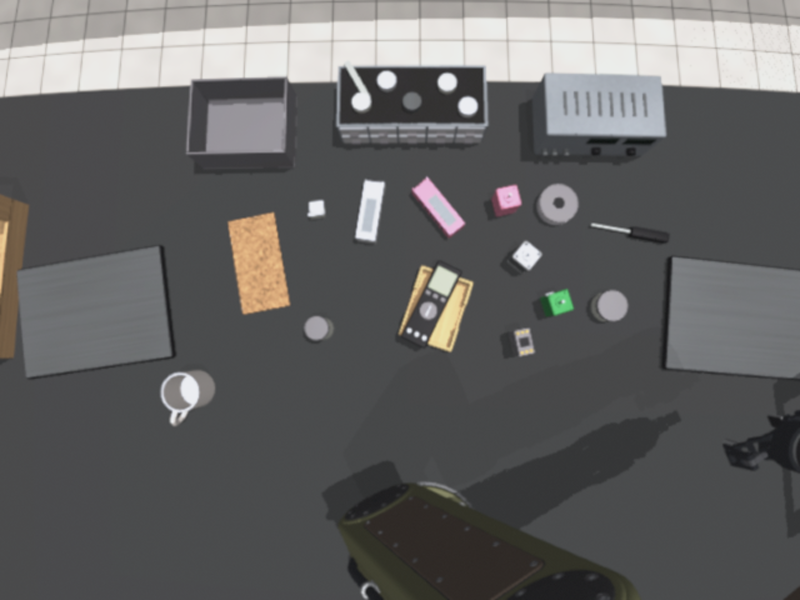

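View pics/side0.png

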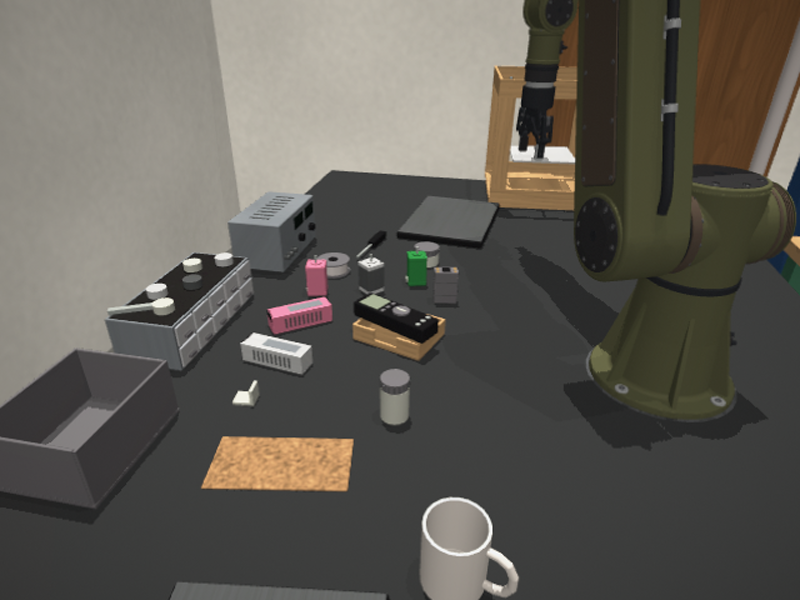

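Candidates, in 800x600 top-view pixels:
- **Motor:** dark/metal (526,256), green (558,302) and pink (507,198). I choose the dark one.
- **Power unit:** white/metal (370,210) and pink (438,207). I choose the white one.
- **Jar:** tall (317,328) and squat (609,305). I choose the tall one.
- **Relay and meter:** relay (524,342), meter (432,305) on the box. The mat is at (259,262).

Next I check these in close crops.

```bash
python3 - <<'E'
import cv2, numpy as np
t=np.load("pics/top0.npy")[:,:,::-1]; s=np.load("pics/side0.npy")[:,:,::-1]
cv2.imwrite("pics/c1.png",cv2.resize(t[138:292,235:440],(800,600),interpolation=cv2.INTER_NEAREST))
cv2.imwrite("pics/c2.png",cv2.resize(s[200:350,180:380],(800,600),interpolation=cv2.INTER_NEAREST))
E
```

```text
(no output)
```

View pics/c1.png

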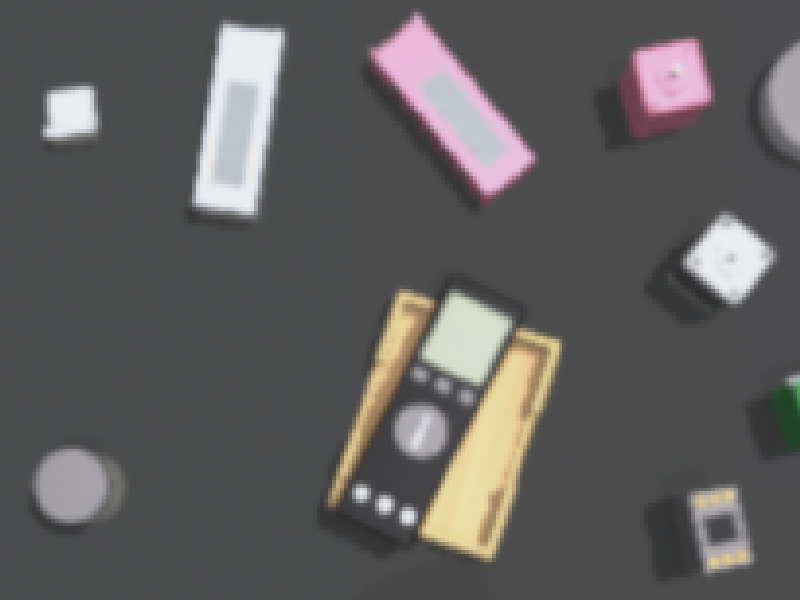

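View pics/c2.png

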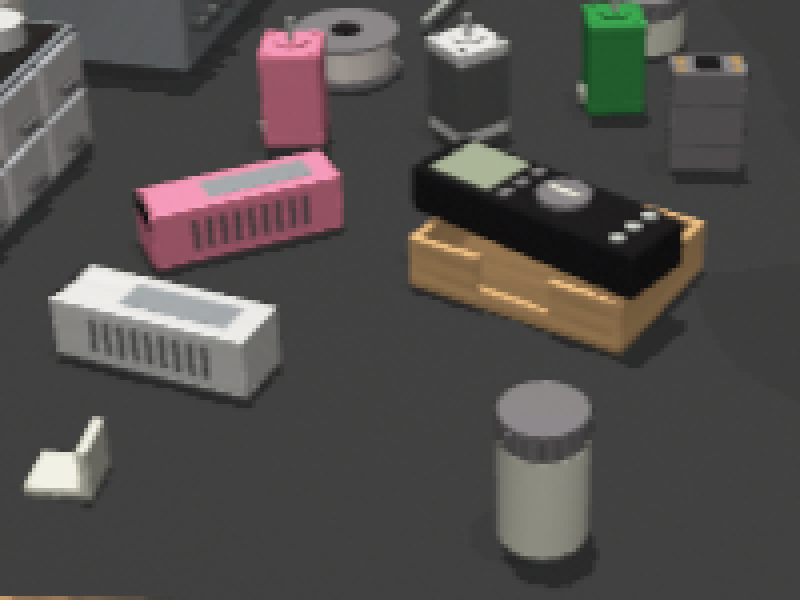

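The crops confirm the choices. Motor: white metal top with dark sides, c1 (730,258). Power unit: white, (238,120). Relay: (720,530). Jar: (71,485) with a grey cap and tall body in the side view. Meter: diagonal across the box at (430,405). Now I fit the poses.

```bash
cat > h.py <<'E'
import cv2, numpy as np
from scipy.optimize import minimize, least_squares
from cell import robot, viewer
P={n:viewer.camera_params(n) for n in("top","side")}
def proj(n,X):
    p=P[n]; return cv2.projectPoints(np.float64(X).reshape(-1,1,3),p["rvec"],p["tvec"],p["intrinsics"],np.array([p["k1"],0,0,0,0.]))[0].reshape(-1,2)
def place(pts,q):
    c,s=np.cos(q[2]),np.sin(q[2]); pts=np.asarray(pts,float)
    return np.c_[q[0]+c*pts[:,0]-s*pts[:,1], q[1]+s*pts[:,0]+c*pts[:,1], pts[:,2]]
def block(lx,ly,z0,z1): return [(a*lx/2,b*ly/2,z) for a in(-1,1) for b in(-1,1) for z in((z0,z1) if z1!=z0 else (z0,))]
def cyl(r,z0,z1): return [(r*np.cos(a),r*np.sin(a),z) for a in np.arange(0,6.28,.1) for z in(z0,z1)]
K=6
def mask(im,fn,seed,rad,hull=True):
    """hull of the thresholded component nearest the seed, upsampled K; crop rad px about the seed"""
    x0,y0=[int(v)-rad for v in seed]
    big=cv2.warpAffine(im,np.float32([[K,0,-K*x0],[0,K,-K*y0]]),(2*rad*K,2*rad*K),flags=cv2.INTER_CUBIC)
    m=fn(big.astype(int)).astype(np.uint8)
    _,lab,st,ce=cv2.connectedComponentsWithStats(m)
    d=np.hypot(*(ce-rad*K).T)+1e4*(st[:,4]<300); d[0]=1e9
    i=d.argmin(); m=(lab==i).astype(np.uint8)
    if hull:
        pts=np.argwhere(m)[:,::-1].astype(np.int32); m=cv2.fillConvexPoly(m,cv2.convexHull(pts),1)
    return m,(x0,y0)
def sil(n,X,m,o):
    p=(proj(n,X)-o)*K; h=cv2.convexHull(p.astype(np.float32)).reshape(-1,2)
    return cv2.fillConvexPoly(np.zeros_like(m),np.round(h*16).astype(np.int32),1,shift=4)
def fit(obs,q0,yaw=True):
    """obs: (cam, points, mask, origin)"""
    def cost(v,full=False):
        q=np.r_[q0[0]+v[0]/100,q0[1]+v[1]/100,q0[2]+(v[2]/3 if yaw else 0)]; r=[]
        for n,pts,m,o in obs:
            s=sil(n,place(pts,q),m,o); r.append((s&m).sum()/(s|m).sum())
        return (q,r) if full else -sum(r)
    best=min((minimize(cost,s,method="Nelder-Mead",options=dict(initial_simplex=np.array(s)+np.vstack([np.zeros(3),np.eye(3)*.7]),xatol=.005,fatol=1e-5,maxiter=400)) for s in([0,0,0],[.3,.3,.4],[-.3,-.3,-.4])),key=lambda r:r.fun)
    q,r=cost(best.x,True); return np.round(q,4),np.round(r,3)
def ground(n,uv,z):
    return least_squares(lambda v:proj(n,[v[0],v[1],z])[0]-uv,[.6,0]).x
gt=lambda t:(lambda b:b.mean(2)>t)
orange=lambda b:b[:,:,0]-b[:,:,2]>35
def go(target_xyz,yaw,s=None):
    """turn (8deg units about tool z) and shift (50 mm units, tool axes after the turn) to target"""
    s=s or robot.read_state(); y0=s["eef_rot"][2]; d=(yaw-y0+np.pi/2)%np.pi-np.pi/2
    y=y0+d; D=np.array(target_xyz)-s["tcp_pos"]
    R=np.array([[np.cos(y),np.sin(y),0],[np.sin(y),-np.cos(y),0],[0,0,-1]])
    print("tcp",np.round(s["tcp_pos"],4),"yaw",round(y0,3),"j6",round(s["joint_pos"][5],2),"| turn",np.round(-d/np.radians(8),3),"shift",np.round(R.T@D/.05,3))
E
python3 - <<'E'
from h import *
t=np.load("pics/top0.npy"); s=np.load("pics/side0.npy")
c1=lambda X,Y:np.array([235+(X+.5)*205/800-.5,138+(Y+.5)*154/600-.5])
c2=lambda X,Y:np.array([180+(X+.5)/4-.5,200+(Y+.5)/4-.5])
for n in P: print(n,"cam at",np.round(-cv2.Rodrigues(P[n]["rvec"])[0].T@P[n]["tvec"],3))
def run(name,ob,yaw0,z,yaw=True):
    o=[(n,p)+mask(t if n=="top" else s,f,sd,r) for n,p,f,sd,r in ob]
    g=ground(ob[0][0],ob[0][3],z)
    print(name,"start",np.round(g,3),*fit(o,[*g,yaw0],yaw))
psu=block(.124,.04,0,.038)
run("psu",[("top",psu,gt(115),c1(238,120),36),("side",psu,gt(95),c2(165,332),40)],-.15,.038)
mt=block(.042,.042,.072,.072)
run("motor",[("top",mt,gt(140),c1(729,259),16),("side",mt,gt(130),c2(468,45),14)],.7,.072)
rt=block(.03,.05,.075,.075); rb=block(.03,.05,0,.075)
run("relay",[("top",rt,gt(90),c1(721,530),16),("side",rb,gt(78),c2(707,112),20)],1.5-1.57+.17,.075)
jt=cyl(.023,.076,.076); jb=cyl(.023,0,.076)
run("jar",[("top",jt,gt(115),c1(71,485),16),("side",jb,gt(85),c2(544,470),30)],0,.076,False)
mm=block(.2,.1,.003,.003)
run("mat",[("top",mm,orange,(207,210),50),("side",mm,orange,(223,370),70)],.15,.003)
def clicks(name,z,lx,ly,pts,q0):
    C=place([(a*lx/2,b*ly/2,z) for a,b in((1,1),(1,-1),(-1,-1),(-1,1))],[0,0,0])
    r=least_squares(lambda q:np.concatenate([proj(n,place(C[[i]],q))[0]-uv for n,i,uv in pts]),q0)
    print(name,np.round(r.x,4),"rms px",np.sqrt(np.mean(r.fun**2)).round(2),np.round(r.fun,1))
g=ground("top",c1(430,405),.066)
clicks("meter",.066,.17,.054,[("top",0,c1(455,275)),("top",1,c1(524,303)),("top",2,c1(413,540)),("top",3,c1(340,500)),("side",0,c2(414,167)),("side",1,c2(468,142)),("side",2,c2(683,238)),("side",3,c2(630,265))],[*g,-.4])
clicks("box",.034,.146,.11,[("top",0,c1(400,290)),("top",1,c1(561,340)),("top",2,c1(493,558)),("top",3,c1(329,505)),("side",0,c2(410,233)),("side",2,c2(706,222)),("side",3,c2(627,302))],[*g,-.3])
E
```

```text
top cam at [0.416 0.02  1.149]
side cam at [0.3   0.879 0.587]
psu start [0.675 0.107] [ 0.6803  0.1076 -0.1549] [0.941 0.923]
motor start [ 0.577 -0.205] [ 0.5779 -0.2048  0.8639] [0.919 0.739]
relay start [ 0.407 -0.195] [ 0.4083 -0.1968  1.7592] [0.818 0.155]
jar start [0.437 0.207] [0.4372 0.2072 0.    ] [0.979 0.621]
mat start [0.574 0.342] [0.5748 0.3457 0.1899] [0.954 0.965]
meter [ 0.4851 -0.0158 -0.4785] rms px 1.74 [-0.4 -2.   1.5  0.8 -1.6  1.9 -2.7  2.  -1.5 -0.4 -0.5 -1.9  0.3 -4.
 -0.3 -1.4]
box [ 0.4765 -0.0279 -0.3136] rms px 0.6 [ 0.1  0.   0.4  0.4  0.5 -0.2  0.6  0.   0.2  1.5  0.   0.  -0.8  1.1]
```

```bash
python3 - <<'E'
from h import *
t=np.load("pics/top0.npy"); s=np.load("pics/side0.npy")
c1=lambda X,Y:np.array([235+(X+.5)*205/800-.5,138+(Y+.5)*154/600-.5])
c2=lambda X,Y:np.array([180+(X+.5)/4-.5,200+(Y+.5)/4-.5])
px=lambda im,p:im[int(p[1]+.5),int(p[0]+.5)]
print("relay side faces",px(s,c2(707,90)),px(s,c2(707,150)),"bg",px(s,c2(770,120)),"jar rim",px(s,c2(544,450)),px(s,c2(544,530)),px(s,c2(505,500)),"bg",px(s,c2(640,480)))
rt=block(.03,.05,.075,.075); rb=block(.03,.05,0,.075); jt=cyl(.023,.076,.076); jb=cyl(.023,0,.076)
for th in(70,76,82,88):
    a=("side",rb)+mask(s,gt(th),c2(707,112),18); b=("top",rt)+mask(t,gt(90),c1(721,530),16)
    print(th,"relay",*fit([b,a],[.408,-.196,1.75]),"top",*fit([b],[.408,-.196,1.75]),"side",*fit([a],[.408,-.196,1.75]))
    a=("side",jb)+mask(s,gt(th),c2(544,470),30); print("jar side",*fit([a],[.437,.207,0],False))
dial=np.array([[-.015,0,.071]])
obs=[("top",0,c1(455,275)),("top",1,c1(524,303)),("top",2,c1(413,542)),("top",3,c1(340,505)),("top",4,c1(420,431)),("side",4,c2(563,191)),("side",1,c2(468,142))]
C=np.vstack([[(a*.085,b*.027,.066) for a,b in((1,1),(1,-1),(-1,-1),(-1,1))],dial])
for sel in(range(5),range(7)):
    r=least_squares(lambda q:np.concatenate([proj(obs[k][0],place(C[[obs[k][1]]],q))[0]-obs[k][2] for k in sel]),[.485,-.016,-.45],loss="soft_l1")
    print("meter",np.round(r.x,4),np.round(r.fun,1))
go([r.x[0],r.x[1],.2],r.x[2]+np.pi/2)
E
```

```text
relay side faces [77 75 75] [77 74 75] bg [64 65 64] jar rim [69 67 68] [140 140 129] [125 125 115] bg [64 65 64]
70 relay [ 0.4092 -0.1962  1.8364] [0.817 0.744] top [ 0.4073 -0.1946  1.7435] [0.821] side [ 0.4118 -0.2077  2.0748] [0.817]
jar side [0.4379 0.2062 0.    ] [0.942]
76 relay [ 0.4074 -0.1954  1.727 ] [0.821 0.023] top [ 0.4073 -0.1946  1.7435] [0.821] side [ 0.4412 -0.3013  1.6725] [0.047]
jar side [0.437  0.2108 0.    ] [0.66]
82 relay [ 0.4085 -0.1971  1.77  ] [0.818 0.181] top [ 0.4073 -0.1946  1.7435] [0.821] side [ 0.4242 -0.3472 -1.3416] [0.555]
jar side [0.4376 0.207  0.    ] [0.661]
88 relay [ 0.4085 -0.1971  1.7707] [0.817 0.173] top [ 0.4073 -0.1946  1.7435] [0.821] side [ 0.4252 -0.3492  1.7803] [0.529]
jar side [0.4379 0.2055 0.    ] [0.619]
meter [ 0.4856 -0.0175 -0.4549] [-0.6 -2.3  1.5  0.1 -0.1  1.3 -1.4  1.1  0.7 -1.1]
meter [ 0.4848 -0.0174 -0.457 ] [-0.6 -2.   1.6  0.4 -0.2  1.6 -1.5  1.4  0.7 -0.8  0.1  0.4 -0.9 -2. ]
tcp [ 0.2514 -0.5442  0.21  ] yaw -1.138 j6 1.57 | turn 6.373 shift [-11.513   0.459   0.2  ]
```

Request:
{"api": "servo_tool", "payload": {
  "motion": [
    [[0,0,0],[0,0,-0.95]],
    [[0,0,0],[0,0,-0.95]],
    [[0,0,0],[0,0,-0.95]],
    [[0,0,0],[0,0,-0.95]],
    [[0,0,0],[0,0,-0.95]],
    [[0,0,0],[0,0,-0.95]],
    [[0,0,0],[0,0,-0.95]],
    [[0,0,0],[0,0,-0.95]],
    [[0,0,0],[0,0,-0.95]],
    [[0,0,0],[0,0,-0.95]],
    [[0,0,0],[0,0,-0.95]],
    [[0,0,0],[0,0,-0.95]],
    [[0,0,0],[0,0,-0.95]],
    [[0,0,0],[0,0,-0.95]],
    [[0,0,0],[0,0,-0.95]],
    [[0,0,0],[0,0,-0.95]],
    [[0,0,0],[0,0,-0.95]]
  ],
  "fingers": 1
}}

```text
time: 1.8
tcp_pos: [0.2515, -0.5444, 0.2103]
eef_rot: [-3.141, -0.001, 1.122]
ft_force: [-0.1, 0.1, 0.2]
opening: 0.0855
```

```bash
cat >> h.py <<'E'
def arc(target,yaw,n,k=0,s=None):
    """n equal rows (shift,turn) from the present pose to target/yaw; k: half turns added to the nearest"""
    s=s or robot.read_state(); y0=s["eef_rot"][2]; d=(yaw-y0+np.pi/2)%np.pi-np.pi/2+k*np.pi
    D=np.array(target)-s["tcp_pos"]; A=np.zeros((2,2))
    for i in range(n):
        y=y0+d*i/n; A+=[[np.cos(y),np.sin(y)],[np.sin(y),-np.cos(y)]]
    v=np.linalg.solve(A,D[:2])/.05
    print(f"n={n} row [[{v[0]:.3f},{v[1]:.3f},{-D[2]/n/.05:.3f}],[0,0,{-d/n/np.radians(8):.3f}]] | tcp {np.round(s['tcp_pos'],4)} rpy {np.round(s['eef_rot'],3)} j6 {s['joint_pos'][5]:.2f} open {s['opening']:.4f} F {np.round(s['ft_force'],1)} t {s['time']:.2f}")
E
python3 -c "
from h import *
m=(.485,-.0175)
arc([*m,.15],-.457+np.pi/2,14); arc([*m,.15],-.457+np.pi/2,16)"
```

```text
n=14 row [[0.823,-0.029,0.086],[0,0,0.004]] | tcp [ 0.2515 -0.5444  0.2103] rpy [-3.141e+00 -1.000e-03  1.122e+00] j6 -0.69 open 0.0855 F [-0.1  0.1  0.2] t 1.80
n=16 row [[0.720,-0.025,0.075],[0,0,0.004]] | tcp [ 0.2515 -0.5444  0.2103] rpy [-3.141e+00 -1.000e-03  1.122e+00] j6 -0.69 open 0.0855 F [-0.1  0.1  0.2] t 1.80
```

Request:
{"api": "servo_tool", "payload": {
  "motion": [
    [[0.72,-0.025,0.075],[0,0,0]],
    [[0.72,-0.025,0.075],[0,0,0]],
    [[0.72,-0.025,0.075],[0,0,0]],
    [[0.72,-0.025,0.075],[0,0,0]],
    [[0.72,-0.025,0.075],[0,0,0]],
    [[0.72,-0.025,0.075],[0,0,0]],
    [[0.72,-0.025,0.075],[0,0,0]],
    [[0.72,-0.025,0.075],[0,0,0]],
    [[0.72,-0.025,0.075],[0,0,0]],
    [[0.72,-0.025,0.075],[0,0,0]],
    [[0.72,-0.025,0.075],[0,0,0]],
    [[0.72,-0.025,0.075],[0,0,0]],
    [[0.72,-0.025,0.075],[0,0,0]],
    [[0.72,-0.025,0.075],[0,0,0]],
    [[0.72,-0.025,0.075],[0,0,0]],
    [[0.72,-0.025,0.075],[0,0,0]],
    [[0,0,0],[0,0,0]],
    [[0,0,0],[0,0,0]]
  ]
}}

```text
time: 3.6
tcp_pos: [0.4857, -0.0177, 0.1503]
eef_rot: [-3.141, 0.001, 1.119]
ft_force: [-0.8, -0.7, -0.3]
opening: 0.0856
```

```bash
python3 -c "
from h import *
arc([.485,-.0175,.047],-.457+np.pi/2,5)"
```

```text
n=5 row [[-0.001,-0.003,0.413],[0,0,0.007]] | tcp [ 0.4857 -0.0177  0.1503] rpy [-3.141e+00  1.000e-03  1.119e+00] j6 0.42 open 0.0856 F [-0.8 -0.7 -0.3] t 3.60
```

Request:
{"api": "servo_tool", "payload": {
  "motion": [
    [[0,0,0.41],[0,0,0]],
    [[0,0,0.41],[0,0,0]],
    [[0,0,0.41],[0,0,0]],
    [[0,0,0.41],[0,0,0]],
    [[0,0,0.41],[0,0,0]],
    [[0,0,0],[0,0,0]]
  ]
}}

```text
time: 4.2
tcp_pos: [0.4832, -0.0194, 0.046]
eef_rot: [-3.137, 0.002, 1.115]
ft_force: [-0.7, 0.2, 0.0]
opening: 0.0855
```

Request:
{"api": "servo_tool", "payload": {
  "motion": [
    [[0,0,0],[0,0,0]],
    [[0,0,0],[0,0,0]],
    [[0,0,0],[0,0,0]],
    [[0,0,0],[0,0,0]],
    [[0,0,0],[0,0,0]],
    [[0,0,0],[0,0,0]],
    [[0,0,0],[0,0,0]],
    [[0,0,0],[0,0,0]]
  ],
  "fingers": -1
}}

```text
time: 5.0
tcp_pos: [0.4882, -0.0182, 0.0504]
eef_rot: [3.138, -0.002, 1.117]
ft_force: [-2.5, -0.9, 12.2]
opening: 0.0005
```

```bash
python3 -c "
from h import *
print(robot.tips_ahead)
s=robot.read_state()
print(np.round(s['tcp_pos'],4),s['opening'],s['ft_force'])"
```

```text
0.011
[ 0.4882 -0.0182  0.0504] 0.0004870018190910746 [-2.46338633 -0.92662982 12.17904232]
```

```bash
python3 - <<'E'
from h import *
t=viewer.read_camera("top"); s=viewer.read_camera("side")
a=cv2.resize(t[180:300,320:440],(400,400),interpolation=cv2.INTER_CUBIC); b=cv2.resize(s[170:300,250:380],(400,400),interpolation=cv2.INTER_CUBIC)
cv2.imwrite("pics/m1.png",np.hstack([a,b])[:,:,::-1])
E
```

```text
(no output)
```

View pics/m1.png

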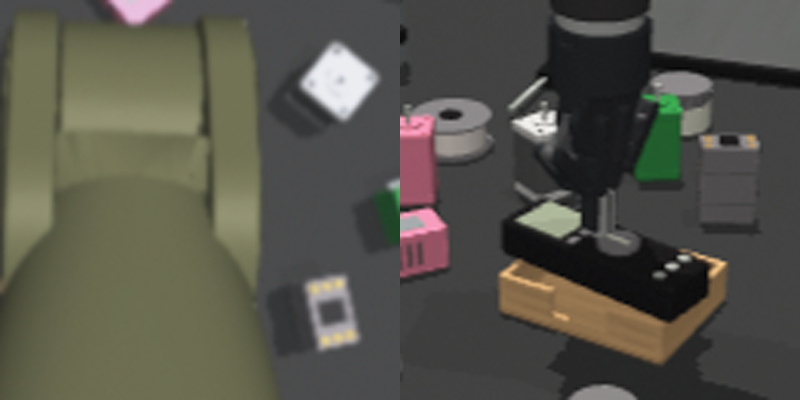

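The side crop shows the fingers shut on top of the meter near its dial at (603,242), not around it. The tips are therefore higher than the stated offset implies. I'll measure where they really are.

```bash
python3 - <<'E'
from h import *
for z in(.039,.05,.06,.066,.071): 
    p=proj("side",[.488,-.018,z])[0]; print(z,p.round(1),"crop",((p-[250,170])/.325+[400,0]).round(0))
s=viewer.read_camera("side")
cv2.imwrite("pics/m2.png",cv2.resize(s[205:270,285:350],(780,600),interpolation=cv2.INTER_CUBIC)[:,:,::-1])
st=robot.read_state(); print(np.round(st["joint_pos"],3),st["tcp_pos"],st["ft_force"],robot.tips_ahead)
E
```

```text
0.039 [314.2 257. ] crop [597. 268.]
0.05 [314.2 253.1] crop [598. 256.]
0.06 [314.2 249.5] crop [598. 245.]
0.066 [314.2 247.3] crop [598. 238.]
0.071 [314.3 245.5] crop [598. 232.]
[-0.037  0.232 -0.548  0.786 -0.     0.416] [ 0.48820982 -0.01822407  0.05041262] [-2.07965399e+00  1.03370263e-02  1.24939270e+01] 0.011
```

View pics/m2.png

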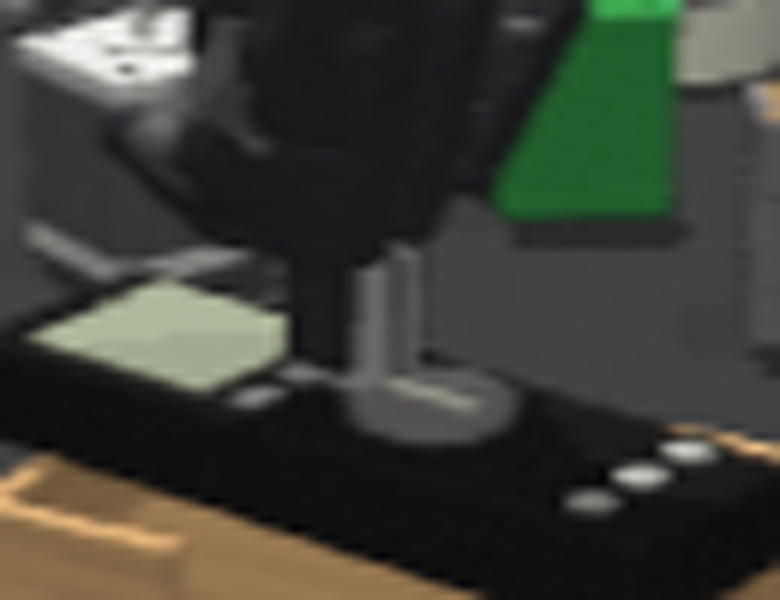

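The tips rest on the dial (z≈0.071) at TCP z 0.050, so the shut tips are really about 20 mm behind the TCP. I'll use that measured offset, with roughly another 5–13 mm when open. Next I lift, open and go in lower, watching the force.

Request:
{"api": "servo_tool", "payload": {
  "motion": [
    [[0,0,-0.4],[0,0,0]],
    [[0,0,-0.4],[0,0,0]],
    [[0,0,0],[0,0,0]]
  ]
}}

```text
time: 5.45
tcp_pos: [0.4885, -0.0182, 0.091]
eef_rot: [3.137, -0.002, 1.117]
ft_force: [2.1, 0.9, -0.0]
opening: 0.0002
```

Request:
{"api": "servo_tool", "payload": {
  "motion": [
    [[0,0,0],[0,0,0]],
    [[0,0,0],[0,0,0]],
    [[0,0,0],[0,0,0]],
    [[0,0,0],[0,0,0]],
    [[0,0,0],[0,0,0]],
    [[0,0,0.3],[0,0,0]],
    [[0,0,0.3],[0,0,0]],
    [[0,0,0.3],[0,0,0]],
    [[0,0,0.3],[0,0,0]],
    [[0,0,0],[0,0,0]]
  ],
  "fingers": 1
}}

```text
time: 6.45
tcp_pos: [0.4843, -0.0182, 0.0264]
eef_rot: [-3.138, 0.002, 1.117]
ft_force: [0.1, 0.5, 0.1]
opening: 0.0854
```

Request:
{"api": "servo_tool", "payload": {
  "motion": [
    [[0,0,0.14],[0,0,0]],
    [[0,0,0.14],[0,0,0]],
    [[0,0,0],[0,0,0]]
  ]
}}

```text
time: 6.75
tcp_pos: [0.4858, -0.0182, 0.0138]
eef_rot: [-3.141, 0.0, 1.117]
ft_force: [-0.5, -0.1, 0.3]
opening: 0.0852
```

Request:
{"api": "servo_tool", "payload": {
  "motion": [
    [[0,0,0],[0,0,0]],
    [[0,0,0],[0,0,0]],
    [[0,0,0],[0,0,0]],
    [[0,0,0],[0,0,0]],
    [[0,0,0],[0,0,0]],
    [[0,0,0],[0,0,0]],
    [[0,0,0],[0,0,0]]
  ],
  "fingers": -1
}}

```text
time: 7.45
tcp_pos: [0.4867, -0.0183, 0.015]
eef_rot: [3.141, -0.0, 1.117]
ft_force: [-1.2, 0.0, 6.6]
opening: 0.0529
```

```bash
python3 -c "
from h import *
s=robot.read_state(); c=s['tcp_pos']; print(s['opening'],np.round(s['joint_pos'],3))
arc([c[0],c[1],.13],s['eef_rot'][2],6)
M=(.5748,.3457)
arc([*M,.12],.19+np.pi/2,12)
"
```

```text
0.05291324228449443 [-0.037  0.277 -0.587  0.706 -0.     0.416]
n=6 row [[0.000,0.000,-0.383],[0,0,-0.000]] | tcp [ 0.4867 -0.0183  0.015 ] rpy [ 3.141 -0.     1.117] j6 0.42 open 0.0529 F [-1.2  0.   6.6] t 7.45
n=12 row [[0.633,0.050,-0.175],[0,0,-0.384]] | tcp [ 0.4867 -0.0183  0.015 ] rpy [ 3.141 -0.     1.117] j6 0.42 open 0.0529 F [-1.2  0.   6.6] t 7.45
```

Request:
{"api": "servo_tool", "payload": {
  "motion": [
    [[0,0,-0.3],[0,0,0]],
    [[0,0,-0.6],[0,0,0]],
    [[0,0,-0.6],[0,0,0]],
    [[0,0,-0.5],[0,0,0]],
    [[0.633,0.05,0],[0,0,-0.384]],
    [[0.633,0.05,0],[0,0,-0.384]],
    [[0.633,0.05,0],[0,0,-0.384]],
    [[0.633,0.05,0],[0,0,-0.384]],
    [[0.633,0.05,0],[0,0,-0.384]],
    [[0.633,0.05,0],[0,0,-0.384]],
    [[0.633,0.05,0],[0,0,-0.384]],
    [[0.633,0.05,0],[0,0,-0.384]],
    [[0.633,0.05,0],[0,0,-0.384]],
    [[0.633,0.05,0],[0,0,-0.384]],
    [[0.633,0.05,0],[0,0,-0.384]],
    [[0.633,0.05,0],[0,0,-0.384]],
    [[0,0,0],[0,0,0]],
    [[0,0,0],[0,0,0]]
  ]
}}

```text
time: 9.25
tcp_pos: [0.5736, 0.346, 0.1133]
eef_rot: [-3.14, 0.001, 1.761]
ft_force: [0.2, 0.2, -2.1]
opening: 0.0527
```

```bash
python3 - <<'E'
from h import *
t=viewer.read_camera("top"); s=viewer.read_camera("side"); np.save("pics/top1.npy",t); np.save("pics/side1.npy",s)
arc([.5748,.3457,.0],.19+np.pi/2,5)
# refit the now open box: wood mask, outer rim hull
bw=lambda b:b[:,:,0]-b[:,:,2]>30
rim=block(.146,.11,.034,.034); full=block(.146,.11,0,.034)
st=[("top",full)+mask(t,bw,proj("top",[.4765,-.0279,.02])[0],40),("side",full)+mask(s,bw,proj("side",[.4765,-.0279,.02])[0],50)]
print("box",*fit(st,[.4765,-.0279,-.3136])); print(*fit(st[:1],[.4765,-.0279,-.3136])); print(*fit(st[1:],[.4765,-.0279,-.3136]))
E
```

```text
n=5 row [[0.003,0.004,0.455],[0,0,-0.002]] | tcp [0.574  0.3448 0.1137] rpy [-3.14e+00  1.00e-03  1.76e+00] j6 0.35 open 0.0528 F [-0.5 -0.3 -2.6] t 9.35
box [ 0.4776 -0.0284 -0.3198] [0.938 0.968]
[ 0.4765 -0.0262 -0.3296] [0.94]
[ 0.4779 -0.0289 -0.3203] [0.968]
```

Request:
{"api": "servo_tool", "payload": {
  "motion": [
    [[0,0.04,0.5],[0,0,0]],
    [[0,0,0.5],[0,0,0]],
    [[0,0,0.5],[0,0,0]],
    [[0,0,0.5],[0,0,0]],
    [[0,0,0.3],[0,0,0]],
    [[0,0,0.15],[0,0,0]],
    [[0,0,0.08],[0,0,0]],
    [[0,0,0.04],[0,0,0]],
    [[0,0,0],[0,0,0]],
    [[0,0,0],[0,0,0]]
  ]
}}

```text
time: 10.35
tcp_pos: [0.577, 0.3465, -0.0132]
eef_rot: [3.14, -0.001, 1.76]
ft_force: [-1.1, 0.6, -3.0]
opening: 0.0532
```

```bash
cat >> h.py <<'E'
def st():
    s=robot.read_state(); print("tcp",np.round(s["tcp_pos"],4),"rpy",np.round(s["eef_rot"],3),"F",np.round(s["ft_force"],1),"T",np.round(s["torque"],2),"open",round(float(s["opening"]),4),"t",s["time"])
E
python3 - <<'E'
from h import *
st()
t=viewer.read_camera("top"); s=viewer.read_camera("side"); np.save("pics/top2.npy",t); np.save("pics/side2.npy",s)
c=proj("top",[.575,.346,.02])[0].astype(int); d=proj("side",[.575,.346,.02])[0].astype(int)
print(c,d)
a=cv2.resize(t[c[1]-50:c[1]+50,c[0]-40:c[0]+40],(400,500),interpolation=cv2.INTER_CUBIC); b=cv2.resize(s[d[1]-60:d[1]+60,d[0]-80:d[0]+16],(400,500),interpolation=cv2.INTER_CUBIC)
cv2.imwrite("pics/m3.png",np.hstack([a,b])[:,:,::-1])
E
```

```text
tcp [ 0.577   0.3465 -0.0132] rpy [ 3.14e+00 -1.00e-03  1.76e+00] F [-1.1  0.6 -3. ] T [ 0.04 -0.01  0.01] open 0.0532 t 10.35
[203 208] [223 363]
```

View pics/m3.png

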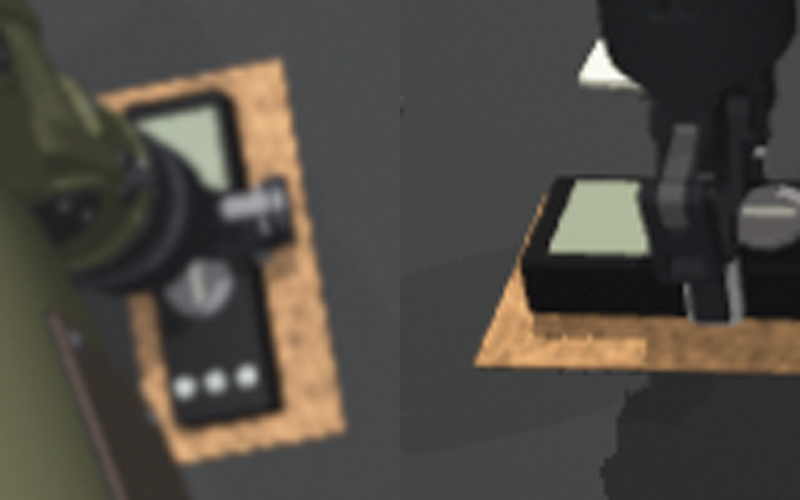

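The crop shows the meter lined up with the mat, with cork margin on all sides, the dial at (200,287) and the pads around its middle. It still hangs about 3 mm up, so I lower it.

Request:
{"api": "servo_tool", "payload": {
  "motion": [
    [[0,0,0.03],[0,0,0]],
    [[0,0,0.03],[0,0,0]],
    [[0,0,0],[0,0,0]],
    [[0,0,0],[0,0,0]]
  ]
}}

```text
time: 10.85
tcp_pos: [0.5767, 0.3464, -0.016]
eef_rot: [3.141, -0.0, 1.76]
ft_force: [-2.1, -1.4, 5.9]
opening: 0.0528
```

Request:
{"api": "servo_tool", "payload": {
  "motion": [
    [[0,0,0],[0,0,0]],
    [[0,0,0],[0,0,0]],
    [[0,0,0],[0,0,0]],
    [[0,0,0],[0,0,0]],
    [[0,0,-0.3],[0,0,0]],
    [[0,0,-0.5],[0,0,0]],
    [[0,0,-0.6],[0,0,0]],
    [[0,0,-0.6],[0,0,0]],
    [[0,0,0],[0,0,0]]
  ],
  "fingers": 1
}}

```text
time: 11.75
tcp_pos: [0.5796, 0.3481, 0.0892]
eef_rot: [3.133, -0.003, 1.76]
ft_force: [0.5, 0.2, 0.6]
opening: 0.085
```

```bash
python3 -c "
from h import *
arc([.6803,.1076,.09],-.155+np.pi/2,10)"
```

```text
n=10 row [[-0.490,0.186,-0.002],[0,0,0.247]] | tcp [0.5796 0.3481 0.0892] rpy [ 3.133e+00 -3.000e-03  1.760e+00] j6 0.35 open 0.0850 F [0.5 0.2 0.6] t 11.75
```

Request:
{"api": "servo_tool", "payload": {
  "motion": [
    [[-0.49,0.186,0],[0,0,0.247]],
    [[-0.49,0.186,0],[0,0,0.247]],
    [[-0.49,0.186,0],[0,0,0.247]],
    [[-0.49,0.186,0],[0,0,0.247]],
    [[-0.49,0.186,0],[0,0,0.247]],
    [[-0.49,0.186,0],[0,0,0.247]],
    [[-0.49,0.186,0],[0,0,0.247]],
    [[-0.49,0.186,0],[0,0,0.247]],
    [[-0.49,0.186,0],[0,0,0.247]],
    [[-0.49,0.186,0],[0,0,0.247]],
    [[0,0,0],[0,0,0]],
    [[0,0,0],[0,0,0]]
  ]
}}

```text
time: 12.95
tcp_pos: [0.6772, 0.1052, 0.083]
eef_rot: [-3.141, -0.0, 1.415]
ft_force: [-0.1, 0.5, -0.6]
opening: 0.0857
```

```bash
python3 - <<'E'
from h import *
arc([.6803,.1076,-.01],-.155+np.pi/2,5)
t=viewer.read_camera("top"); s=viewer.read_camera("side"); np.save("pics/top3.npy",t); np.save("pics/side3.npy",s)
# meter on mat: dark pixels inside
blk=lambda b:b.mean(2)<44
mt=block(.17,.054,.035,.035); mb=block(.17,.054,.003,.035)
for n,im,p in(("top",t,mt),("side",s,mb)):
    c=proj(n,[.575,.346,.03])[0]; m,o=mask(im,blk,c,48,True); print(n,m.sum()/K/K,*fit([(n,p,m,o)],[.575,.346,.19]))
E
```

```text
n=5 row [[0.011,0.011,0.372],[0,0,-0.002]] | tcp [0.6772 0.1052 0.083 ] rpy [-3.141 -0.     1.415] j6 0.31 open 0.0857 F [-0.1  0.5 -0.6] t 12.95
top 688.5833333333334 [0.5727 0.3406 0.1737] [0.496]
side 3231.777777777778 [0.5727 0.342  0.1791] [0.966]
```

Request:
{"api": "servo_tool", "payload": {
  "motion": [
    [[0.03,0.03,0.4],[0,0,0]],
    [[0.025,0.03,0.4],[0,0,0]],
    [[0,0,0.4],[0,0,0]],
    [[0,0,0.4],[0,0,0]],
    [[0,0,0.25],[0,0,0]],
    [[0,0,0],[0,0,0]]
  ]
}}

```text
time: 13.65
tcp_pos: [0.6786, 0.1086, -0.0118]
eef_rot: [-3.138, 0.001, 1.417]
ft_force: [-0.0, -0.6, 0.3]
opening: 0.0854
```

Request:
{"api": "servo_tool", "payload": {
  "motion": [
    [[0,0,0],[0,0,0]],
    [[0,0,0],[0,0,0]],
    [[0,0,0],[0,0,0]],
    [[0,0,0],[0,0,0]],
    [[0,0,0],[0,0,0]],
    [[0,0,0],[0,0,0]],
    [[0,0,0],[0,0,0]],
    [[0,0,0],[0,0,0]]
  ],
  "fingers": -1
}}

```text
time: 14.45
tcp_pos: [0.6818, 0.1079, -0.0082]
eef_rot: [3.139, -0.001, 1.415]
ft_force: [-1.1, -0.2, 6.3]
opening: 0.0391
```

```bash
python3 - <<'E'
from h import *
st()
t=viewer.read_camera("top"); s=viewer.read_camera("side"); np.save("pics/top4.npy",t); np.save("pics/side4.npy",s)
psu=block(.124,.04,0,.038)
a=("side",psu)+mask(s,gt(95),proj("side",[.68,.107,.019])[0],40); print(*fit([a],[.68,.107,-.15]))
blk=lambda b:b.mean(2)<44
p=block(.17,.054,.035,.035); c=proj("top",[.575,.346,.03])[0]; m,o=mask(t,blk,c,48,True); print(m.sum()/K/K,*fit([("top",p,m,o)],[.575,.346,.19]))
# box in side & top
bw=lambda b:b[:,:,0]-b[:,:,2]>30
full=block(.146,.11,0,.034)
ob=[("top",full)+mask(t,bw,proj("top",[.4765,-.0279,.02])[0],40),("side",full)+mask(s,bw,proj("side",[.4765,-.0279,.02])[0],50)]
for o in(ob,ob[:1],ob[1:]): print("box",*fit(o,[.4765,-.0279,-.3136]))
E
```

```text
tcp [ 0.6818  0.1079 -0.0082] rpy [ 3.139e+00 -1.000e-03  1.415e+00] F [-1.1 -0.2  6.3] T [-0.17  0.18 -0.03] open 0.0391 t 14.45
[ 0.6809  0.1065 -0.1434] [0.951]
705.1666666666666 [0.5721 0.3416 0.1904] [0.508]
box [ 0.4779 -0.0287 -0.322 ] [0.752 0.968]
box [ 0.4779 -0.0288 -0.3247] [0.752]
box [ 0.4781 -0.0285 -0.3245] [0.968]
```

Request:
{"api": "servo_tool", "payload": {
  "motion": [
    [[0,0,-0.3],[0,0,0]],
    [[0,0,-0.5],[0,0,0]],
    [[0,0,-0.5],[0,0,0]],
    [[0,0,-0.3],[0,0,0]],
    [[0,0,0],[0,0,0]]
  ]
}}

```text
time: 15.05
tcp_pos: [0.6825, 0.1082, 0.0733]
eef_rot: [3.137, -0.001, 1.415]
ft_force: [0.2, 0.3, -3.9]
opening: 0.0389
```

```bash
cat >> h.py <<'E'
BOX=np.array([.4775,-.0285,-.321])
def inbox(x,y,z): return [*place([(x,y,0)],BOX)[0][:2],z]
E
python3 -c "
from h import *
s=robot.read_state()
arc(inbox(.001,.0285,s['tcp_pos'][2]),BOX[2]+np.pi/2,9)"
```

```text
n=9 row [[-0.337,-0.367,-0.000],[0,0,0.132]] | tcp [0.6825 0.1082 0.0733] rpy [ 3.137e+00 -1.000e-03  1.415e+00] j6 0.31 open 0.0389 F [ 0.2  0.3 -3.9] t 15.05
```

Request:
{"api": "servo_tool", "payload": {
  "motion": [
    [[-0.337,-0.367,0],[0,0,0.132]],
    [[-0.337,-0.367,0],[0,0,0.132]],
    [[-0.337,-0.367,0],[0,0,0.132]],
    [[-0.337,-0.367,0],[0,0,0.132]],
    [[-0.337,-0.367,0],[0,0,0.132]],
    [[-0.337,-0.367,0],[0,0,0.132]],
    [[-0.337,-0.367,0],[0,0,0.132]],
    [[-0.337,-0.367,0],[0,0,0.132]],
    [[-0.337,-0.367,0],[0,0,0.132]],
    [[0,0,0],[0,0,0]],
    [[0,0,0],[0,0,0]]
  ]
}}

```text
time: 16.15
tcp_pos: [0.4848, -0.0023, 0.0697]
eef_rot: [-3.141, 0.0, 1.249]
ft_force: [0.3, 0.4, -3.1]
opening: 0.0391
```

```bash
python3 - <<'E'
from h import *
st()
t=viewer.read_camera("top"); s=viewer.read_camera("side"); np.save("pics/side5.npy",s); np.save("pics/top5.npy",t)
g=inbox(.001,.0285,-.0045); arc(g,BOX[2]+np.pi/2,5)
q=inbox(0,.0285,0); z0=robot.read_state()["tcp_pos"][2]+.0082
p=[(x,y,z+z0) for x,y,z in block(.124,.04,0,.038)]
white=lambda b:(b.mean(2)>95)&(b[:,:,0]-b[:,:,2]<25)
a=("side",p)+mask(s,white,proj("side",[q[0],q[1],z0+.019])[0],40); r=fit([a],[q[0],q[1],BOX[2]]); print("held psu",*r,"want",np.round(q,4))
blk=lambda b:b.mean(2)<44
p=block(.17,.054,.035,.035); c=proj("top",[.575,.346,.03])[0]; m,o=mask(t,blk,c,48,True); print(m.sum()/K/K,*fit([("top",p,m,o)],[.575,.346,.19]))
m,o=mask(t,orange,proj("top",[.575,.346,.003])[0],50); print("mat top",*fit([("top",block(.2,.1,.003,.003),m,o)],[.575,.346,.19]))
m,o=mask(s,orange,proj("side",[.575,.346,.003])[0],70); print("mat side",*fit([("side",block(.2,.1,.003,.003),m,o)],[.575,.346,.19]))
cc=[int(v) for v in proj("top",[.53,.2,.03])[0]]; 
cv2.imwrite("pics/m4.png",np.hstack([cv2.resize(t[160:270,170:250],(400,550),interpolation=cv2.INTER_CUBIC),cv2.resize(s[200:310,250:330],(400,550),interpolation=cv2.INTER_CUBIC)])[:,:,::-1])
E
```

```text
tcp [ 0.4848 -0.0023  0.0697] rpy [-3.141  0.     1.249] F [ 0.3  0.4 -3.1] T [ 0.   -0.03 -0.04] open 0.0391 t 16.15
n=5 row [[0.002,0.004,0.298],[0,0,0.000]] | tcp [ 0.4862 -0.002   0.0701] rpy [ 3.141 -0.     1.25 ] j6 0.32 open 0.0390 F [-0.1  0.1 -3.1] t 16.25
held psu [ 0.484  -0.0033 -0.2812] [0.978] want [ 0.4865 -0.0015  0.    ]
695.0277777777778 [0.5734 0.3416 0.1879] [0.5]
mat top [0.5743 0.3438 0.1913] [0.954]
mat side [0.5752 0.3458 0.1902] [0.968]
```

View pics/m4.png

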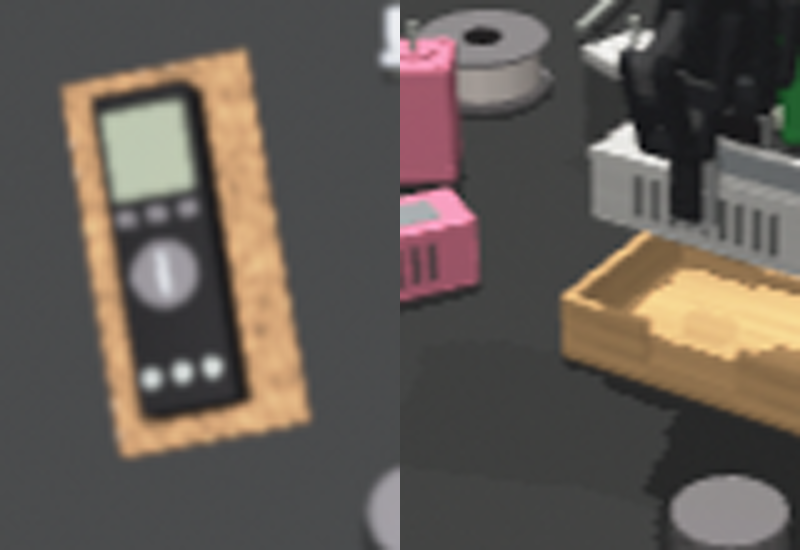

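Left panel: the meter is face up and parallel to the mat, with its dial at (165,273); allowing for parallax it looks about centred. Right panel: the power unit hangs over the box beside the +y wall at (700,200). Lowering it.

Request:
{"api": "servo_tool", "payload": {
  "motion": [
    [[-0.03,0.02,0.3],[0,0,0]],
    [[0,0,0.35],[0,0,0]],
    [[0,0,0.35],[0,0,0]],
    [[0,0,0.2],[0,0,0]],
    [[0,0,0.1],[0,0,0]],
    [[0,0,0.1],[0,0,0]],
    [[0,0,0],[0,0,0]],
    [[0,0,0],[0,0,0]]
  ]
}}

```text
time: 17.05
tcp_pos: [0.4866, -0.0039, 0.0007]
eef_rot: [3.141, -0.0, 1.25]
ft_force: [-0.3, -0.1, -3.5]
opening: 0.0391
```

```bash
python3 - <<'E'
from h import *
st(); print("dial",ground("top",[202.6,214.2],.040), "expected",place([(-.015,0,0)],[.575,.3455,.19]))
E
```

```text
tcp [ 0.4866 -0.0039  0.0007] rpy [ 3.141 -0.     1.25 ] F [-0.3 -0.1 -3.5] T [ 0.06 -0.01 -0.03] open 0.0391 t 17.05
dial [0.55848097 0.34297942] expected [[0.56026994 0.34266712 0.        ]]
```

Request:
{"api": "servo_tool", "payload": {
  "motion": [
    [[0,0,0.04],[0,0,0]],
    [[0,0,0.04],[0,0,0]],
    [[0,0,0.02],[0,0,0]],
    [[0,0,0],[0,0,0]],
    [[0,0,0],[0,0,0]]
  ]
}}

```text
time: 17.55
tcp_pos: [0.4862, -0.0039, -0.0042]
eef_rot: [3.141, -0.0, 1.25]
ft_force: [-1.7, -0.5, 4.3]
opening: 0.0388
```

Request:
{"api": "servo_tool", "payload": {
  "motion": [
    [[0,0,0],[0,0,0]],
    [[0,0,0],[0,0,0]],
    [[0,0,0],[0,0,0]],
    [[0,0,0],[0,0,0]],
    [[0,0,-0.3],[0,0,0]],
    [[0,0,-0.5],[0,0,0]],
    [[0,0,-0.5],[0,0,0]],
    [[0,0,-0.5],[0,0,0]],
    [[0,0,0],[0,0,0]]
  ],
  "fingers": 1
}}

```text
time: 18.45
tcp_pos: [0.4888, -0.0039, 0.0885]
eef_rot: [3.136, -0.002, 1.25]
ft_force: [0.1, 0.3, 0.8]
opening: 0.0851
```

```bash
python3 -c "
from h import *
arc([.5779,-.2048,.085],.8639,9)"
```

```text
n=9 row [[-0.302,0.388,0.008],[0,0,0.307]] | tcp [ 0.4888 -0.0039  0.0885] rpy [ 3.136e+00 -2.000e-03  1.250e+00] j6 0.31 open 0.0851 F [0.1 0.3 0.8] t 18.45
```

Request:
{"api": "servo_tool", "payload": {
  "motion": [
    [[-0.302,0.388,0.008],[0,0,0.307]],
    [[-0.302,0.388,0.008],[0,0,0.307]],
    [[-0.302,0.388,0.008],[0,0,0.307]],
    [[-0.302,0.388,0.008],[0,0,0.307]],
    [[-0.302,0.388,0.008],[0,0,0.307]],
    [[-0.302,0.388,0.008],[0,0,0.307]],
    [[-0.302,0.388,0.008],[0,0,0.307]],
    [[-0.302,0.388,0.008],[0,0,0.307]],
    [[-0.302,0.388,0.008],[0,0,0.307]],
    [[0,0,0],[0,0,0]],
    [[0,0,0],[0,0,0]]
  ]
}}

```text
time: 19.55
tcp_pos: [0.5744, -0.2051, 0.0806]
eef_rot: [-3.14, 0.0, 0.863]
ft_force: [0.1, 0.3, -0.9]
opening: 0.0855
```

```bash
python3 - <<'E'
from h import *
arc([.5779,-.2048,.0215],.8639,4)
t=viewer.read_camera("top"); s=viewer.read_camera("side"); np.save("pics/side6.npy",s); np.save("pics/top6.npy",t)
q=inbox(0,.027,0); white=lambda b:(b.mean(2)>95)&(b[:,:,0]-b[:,:,2]<22)
topf=block(.124,.04,.042,.042)
ob=[(n,topf)+mask(im,w,proj(n,[q[0],q[1],.042])[0],32) for n,im,w in(("top",t,lambda b:(b.mean(2)>125)&(b[:,:,0]-b[:,:,2]<22)),("side",s,lambda b:(b.mean(2)>125)&(b[:,:,0]-b[:,:,2]<22)))]
for o in(ob,ob[:1],ob[1:]): 
    r=fit(o,[q[0],q[1],BOX[2]]); d=r[0][:2]-BOX[:2]; c,sn=np.cos(BOX[2]),np.sin(BOX[2]); print("psu",*r,"in box mm",np.round(1e3*np.array([c*d[0]+sn*d[1],-sn*d[0]+c*d[1]]),1),"dyaw",round(r[0][2]-BOX[2],3))
cv2.imwrite("pics/m5.png",np.hstack([cv2.resize(t[195:295,310:390],(400,500),interpolation=cv2.INTER_CUBIC),cv2.resize(s[220:300,270:370],(400,500),interpolation=cv2.INTER_CUBIC)])[:,:,::-1])
E
```

```text
n=4 row [[0.012,0.012,0.296],[0,0,-0.001]] | tcp [ 0.5744 -0.2051  0.0806] rpy [-3.14   0.     0.863] j6 0.36 open 0.0855 F [ 0.1  0.3 -0.9] t 19.55
psu [ 0.483  -0.0013 -0.3234] [0.977 0.565] in box mm [-3.4 27.5] dyaw -0.002
psu [ 0.4831 -0.0014 -0.3212] [0.978] in box mm [-3.2 27.5] dyaw -0.0
psu [ 0.4862  0.0101 -0.5033] [0.579] in box mm [-3.9 39.4] dyaw -0.182
```

View pics/m5.png

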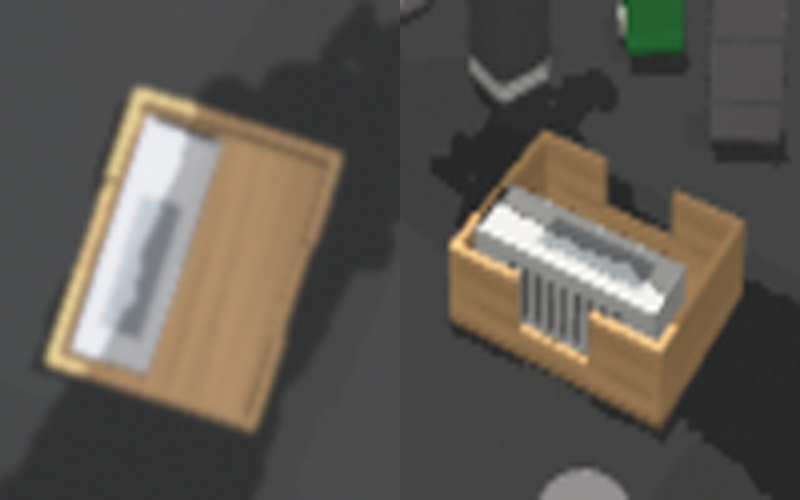

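The power unit sits flat in the box along the +y wall (left panel (145,240)), parallel to it, with the rest of the floor free. Now the motor.

Request:
{"api": "servo_tool", "payload": {
  "motion": [
    [[0.025,0.025,0.3],[0,0,0]],
    [[0.025,0.025,0.3],[0,0,0]],
    [[0,0,0.3],[0,0,0]],
    [[0,0,0.22],[0,0,0]],
    [[0,0,0],[0,0,0]]
  ]
}}

```text
time: 20.15
tcp_pos: [0.5766, -0.2036, 0.0229]
eef_rot: [-3.137, 0.002, 0.864]
ft_force: [-1.1, 0.3, -0.6]
opening: 0.0853
```

Request:
{"api": "servo_tool", "payload": {
  "motion": [
    [[0,0,0],[0,0,0]],
    [[0,0,0],[0,0,0]],
    [[0,0,0],[0,0,0]],
    [[0,0,0],[0,0,0]],
    [[0,0,0],[0,0,0]],
    [[0,0,0],[0,0,0]],
    [[0,0,0],[0,0,0]],
    [[0,0,0],[0,0,0]]
  ],
  "fingers": -1
}}

```text
time: 20.95
tcp_pos: [0.5792, -0.2052, 0.0267]
eef_rot: [3.14, -0.0, 0.864]
ft_force: [-2.4, -0.9, 5.8]
opening: 0.0411
```

```bash
python3 -c "
from h import *
st()"
```

```text
tcp [ 0.5792 -0.2052  0.0267] rpy [ 3.14  -0.     0.864] F [-2.4 -0.9  5.8] T [-0.14  0.25  0.04] open 0.0411 t 20.95
```

Request:
{"api": "servo_tool", "payload": {
  "motion": [
    [[0,0,-0.3],[0,0,0]],
    [[0,0,-0.5],[0,0,0]],
    [[0,0,-0.5],[0,0,0]],
    [[0,0,-0.3],[0,0,0]],
    [[0,0,0],[0,0,0]]
  ]
}}

```text
time: 21.45
tcp_pos: [0.58, -0.2051, 0.1076]
eef_rot: [3.139, -0.001, 0.864]
ft_force: [0.2, -0.7, -3.4]
opening: 0.0408
```

```bash
python3 -c "
from h import *
s=robot.read_state()
arc(inbox(.0435,-.0215,s['tcp_pos'][2]),BOX[2]+np.pi/2,7)"
```

```text
n=7 row [[0.250,-0.379,-0.000],[0,0,-0.395]] | tcp [ 0.58   -0.2051  0.1076] rpy [ 3.139e+00 -1.000e-03  8.640e-01] j6 0.37 open 0.0408 F [ 0.2 -0.7 -3.4] t 21.45
```

Request:
{"api": "servo_tool", "payload": {
  "motion": [
    [[0.25,-0.379,0],[0,0,-0.395]],
    [[0.25,-0.379,0],[0,0,-0.395]],
    [[0.25,-0.379,0],[0,0,-0.395]],
    [[0.25,-0.379,0],[0,0,-0.395]],
    [[0.25,-0.379,0],[0,0,-0.395]],
    [[0.25,-0.379,0],[0,0,-0.395]],
    [[0.25,-0.379,0],[0,0,-0.395]],
    [[0,0,0],[0,0,0]],
    [[0,0,0],[0,0,0]],
    [[0,0,0],[0,0,0]]
  ]
}}

```text
time: 22.45
tcp_pos: [0.5106, -0.0626, 0.1052]
eef_rot: [-3.141, 0.0, 1.249]
ft_force: [-0.3, 0.5, -4.8]
opening: 0.0406
```

```bash
python3 - <<'E'
from h import *
arc(inbox(.0435,-.0215,.0307),BOX[2]+np.pi/2,5)
E
```

```text
n=5 row [[0.002,0.005,0.298],[0,0,-0.001]] | tcp [ 0.5106 -0.0626  0.1052] rpy [-3.141  0.     1.249] j6 0.20 open 0.0406 F [-0.3  0.5 -4.8] t 22.45
```

Request:
{"api": "servo_tool", "payload": {
  "motion": [
    [[0.01,0.025,0.4],[0,0,0]],
    [[0,0,0.4],[0,0,0]],
    [[0,0,0.3],[0,0,0]],
    [[0,0,0.2],[0,0,0]],
    [[0,0,0.08],[0,0,0]],
    [[0,0,0.05],[0,0,0]],
    [[0,0,0.03],[0,0,0]],
    [[0,0,0],[0,0,0]],
    [[0,0,0],[0,0,0]]
  ]
}}

```text
time: 23.35
tcp_pos: [0.5123, -0.0622, 0.0333]
eef_rot: [3.141, -0.0, 1.25]
ft_force: [-0.6, 0.4, -3.4]
opening: 0.0408
```

Request:
{"api": "servo_tool", "payload": {
  "motion": [
    [[0,0,0.03],[0,0,0]],
    [[0,0,0.03],[0,0,0]],
    [[0,0,0],[0,0,0]],
    [[0,0,0],[0,0,0]]
  ]
}}

```text
time: 23.75
tcp_pos: [0.5123, -0.0622, 0.0307]
eef_rot: [3.14, -0.0, 1.25]
ft_force: [-2.3, -0.5, 5.9]
opening: 0.0409
```

Request:
{"api": "servo_tool", "payload": {
  "motion": [
    [[0,0,0],[0,0,0]],
    [[0,0,0],[0,0,0]],
    [[0,0,0],[0,0,0]],
    [[0,0,0],[0,0,0]],
    [[0,0,-0.3],[0,0,0]],
    [[0,0,-0.5],[0,0,0]],
    [[0,0,-0.5],[0,0,0]],
    [[0,0,0],[0,0,0]]
  ],
  "fingers": 1
}}

```text
time: 24.55
tcp_pos: [0.5145, -0.0625, 0.0979]
eef_rot: [3.136, -0.001, 1.25]
ft_force: [0.5, -0.1, -0.5]
opening: 0.0853
```

```bash
python3 - <<'E'
from h import *
rt=block(.03,.05,.075,.075)
t=np.load("pics/top6.npy")
for th in(78,84,90,100):
    a=("top",rt)+mask(t,gt(th),proj("top",[.408,-.196,.075])[0],14); print(th,a[2].sum()/K/K,*fit([a],[.408,-.196,1.74]))
print("expected area px",cv2.contourArea(cv2.convexHull(proj("top",place(rt,[.408,-.196,1.74])).astype(np.float32))))
s=np.load("pics/side6.npy")
for th in(68,70,72):
    a=("side",block(.03,.05,0,.075))+mask(s,lambda b:gt(th)(b)&(b.max(2)-b.min(2)<60),proj("side",[.408,-.196,.037])[0],17); print(th,*fit([a],[.408,-.196,1.74]))
arc([.408,-.196,.085],.17,10)
E
```

```text
78 140.80555555555557 [ 0.4176 -0.1891  1.8317] [0.544]
84 130.44444444444443 [ 0.4236 -0.1886  1.8055] [0.508]
90 120.69444444444444 [ 0.4191 -0.1812  1.1963] [0.476]
100 110.08333333333333 [ 0.4261 -0.1886  1.822 ] [0.445]
expected area px 254.73516372870654
68 [ 0.3963 -0.1916  2.1852] [0.546]
70 [ 0.4102 -0.2054  2.0383] [0.847]
72 [ 0.4108 -0.2063  2.034 ] [0.85]
n=10 row [[-0.355,0.048,0.026],[0,0,0.773]] | tcp [ 0.5145 -0.0625  0.0979] rpy [ 3.136e+00 -1.000e-03  1.250e+00] j6 0.20 open 0.0853 F [ 0.5 -0.1 -0.5] t 24.55
```

Request:
{"api": "servo_tool", "payload": {
  "motion": [
    [[-0.355,0.048,0.02],[0,0,0.773]],
    [[-0.355,0.048,0.02],[0,0,0.773]],
    [[-0.355,0.048,0.02],[0,0,0.773]],
    [[-0.355,0.048,0.02],[0,0,0.773]],
    [[-0.355,0.048,0.02],[0,0,0.773]],
    [[-0.355,0.048,0.02],[0,0,0.773]],
    [[-0.355,0.048,0.02],[0,0,0.773]],
    [[-0.355,0.048,0.02],[0,0,0.773]],
    [[-0.355,0.048,0.02],[0,0,0.773]],
    [[-0.355,0.048,0.02],[0,0,0.773]],
    [[0,0,0],[0,0,0]],
    [[0,0,0],[0,0,0]]
  ]
}}

```text
time: 25.75
tcp_pos: [0.4055, -0.1956, 0.0844]
eef_rot: [-3.141, -0.0, 0.172]
ft_force: [0.2, 0.0, 0.0]
opening: 0.0852
```

```bash
python3 - <<'E'
from h import *
arc([.4075,-.1955,.0255],.173,4)
t=viewer.read_camera("top"); s=viewer.read_camera("side"); np.save("pics/side7.npy",s); np.save("pics/top7.npy",t)
for n,im in(("top",t),("side",s)):
    q=inbox(.0425,-.0215,.076); a=(n,block(.042,.042,.076,.076))+mask(im,gt(140 if n=="top" else 130),proj(n,q)[0],16)
    r=fit([a],[q[0],q[1],BOX[2]]); d=r[0][:2]-BOX[:2]; c,sn=np.cos(BOX[2]),np.sin(BOX[2]); print("motor",*r,"in box mm",np.round(1e3*np.array([c*d[0]+sn*d[1],-sn*d[0]+c*d[1]]),1),"dyaw",round(r[0][2]-BOX[2],3))
c=[int(v) for v in proj("side",[.408,-.196,.05])[0]]; b=[int(v) for v in proj("top",BOX*[1,1,0]+[0,0,.05])[0]]
print(c,b)
cv2.imwrite("pics/m6.png",np.hstack([cv2.resize(t[b[1]-45:b[1]+45,b[0]-36:b[0]+36],(400,500),interpolation=cv2.INTER_CUBIC),cv2.resize(s[c[1]-40:c[1]+25,c[0]-26:c[0]+26],(400,500),interpolation=cv2.INTER_CUBIC)])[:,:,::-1])
E
```

```text
n=4 row [[0.010,0.001,0.294],[0,0,-0.002]] | tcp [ 0.4055 -0.1956  0.0844] rpy [-3.141 -0.     0.172] j6 0.95 open 0.0852 F [0.2 0.  0. ] t 25.75
motor [ 0.5025 -0.0515 -0.0094] [0.425] in box mm [ 31.  -13.9] dyaw 0.312
motor [ 0.5118 -0.0578 -0.2155] [0.746] in box mm [ 41.8 -17. ] dyaw 0.106
[356, 224] [349, 245]
```

View pics/m6.png

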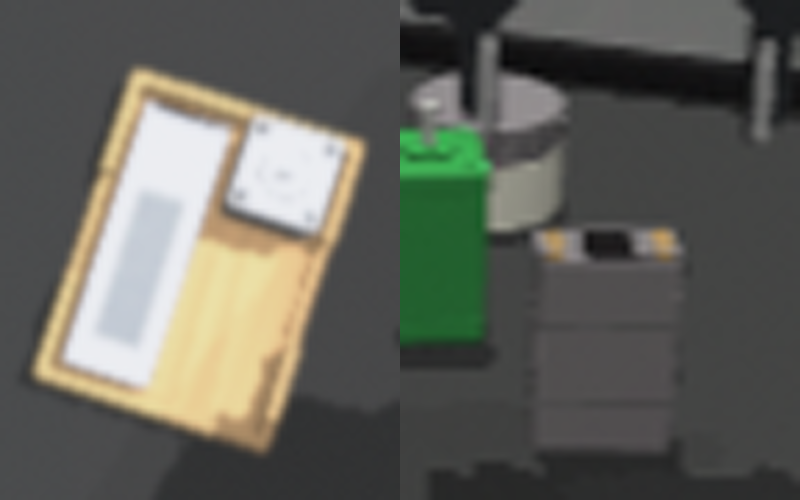

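```bash
python3 - <<'E'
from h import *
print("relay top centre by side",ground("side",[330+208*52/400-.4,184+245*65/500-.4],.075),"by top",ground("top",[420.3,273.6],.075))
E
```

```text
relay top centre by side [ 0.40908026 -0.19889805] by top [ 0.40701603 -0.19763562]
```

Request:
{"api": "servo_tool", "payload": {
  "motion": [
    [[0.02,0.025,0.3],[0,0,0]],
    [[0.02,0.03,0.3],[0,0,0]],
    [[0,0,0.3],[0,0,0]],
    [[0,0,0.25],[0,0,0]],
    [[0,0,0],[0,0,0]]
  ]
}}

```text
time: 26.35
tcp_pos: [0.4073, -0.1971, 0.0257]
eef_rot: [-3.14, 0.002, 0.172]
ft_force: [-0.5, 0.8, 0.2]
opening: 0.085
```

Request:
{"api": "servo_tool", "payload": {
  "motion": [
    [[0,0,0],[0,0,0]],
    [[0,0,0],[0,0,0]],
    [[0,0,0],[0,0,0]],
    [[0,0,0],[0,0,0]],
    [[0,0,0],[0,0,0]],
    [[0,0,0],[0,0,0]],
    [[0,0,0],[0,0,0]]
  ],
  "fingers": -1
}}

```text
time: 27.05
tcp_pos: [0.4088, -0.1983, 0.0282]
eef_rot: [3.141, -0.002, 0.171]
ft_force: [-0.5, 0.3, 6.4]
opening: 0.049
```

Request:
{"api": "servo_tool", "payload": {
  "motion": [
    [[0,0,-0.3],[0,0,0]],
    [[0,0,-0.5],[0,0,0]],
    [[0,0,-0.5],[0,0,0]],
    [[0,0,-0.4],[0,0,0]],
    [[0,0,0],[0,0,0]]
  ]
}}

```text
time: 27.55
tcp_pos: [0.41, -0.1991, 0.1148]
eef_rot: [3.138, -0.004, 0.171]
ft_force: [0.5, -0.2, -2.6]
opening: 0.0493
```

```bash
python3 -c "
from h import *
s=robot.read_state()
arc(inbox(.002,-.0215,s['tcp_pos'][2]),BOX[2]+np.pi/2,10)
st()"
```

```text
n=10 row [[0.296,-0.169,-0.000],[0,0,-0.773]] | tcp [ 0.41   -0.1991  0.1148] rpy [ 3.138 -0.004  0.171] j6 0.95 open 0.0493 F [ 0.5 -0.2 -2.6] t 27.55
tcp [ 0.41   -0.1991  0.1148] rpy [ 3.138 -0.004  0.171] F [ 0.5 -0.2 -2.6] T [-0.06 -0.08  0.02] open 0.0493 t 27.55
```

Request:
{"api": "servo_tool", "payload": {
  "motion": [
    [[0,0,-0.3],[0,0,0]],
    [[0,0,-0.3],[0,0,0]],
    [[0.296,-0.169,0],[0,0,-0.773]],
    [[0.296,-0.169,0],[0,0,-0.773]],
    [[0.296,-0.169,0],[0,0,-0.773]],
    [[0.296,-0.169,0],[0,0,-0.773]],
    [[0.296,-0.169,0],[0,0,-0.773]],
    [[0.296,-0.169,0],[0,0,-0.773]],
    [[0.296,-0.169,0],[0,0,-0.773]],
    [[0.296,-0.169,0],[0,0,-0.773]],
    [[0.296,-0.169,0],[0,0,-0.773]],
    [[0.296,-0.169,0],[0,0,-0.773]],
    [[0,0,0],[0,0,0]],
    [[0,0,0],[0,0,0]],
    [[0,0,0],[0,0,0]]
  ]
}}

```text
time: 29.05
tcp_pos: [0.4703, -0.0488, 0.1417]
eef_rot: [-3.141, 0.0, 1.248]
ft_force: [0.1, 0.1, -1.8]
opening: 0.0487
```

```bash
python3 - <<'E'
from h import *
arc(inbox(.002,-.0215,.0322),BOX[2]+np.pi/2,5)
s=viewer.read_camera("side"); np.save("pics/side8.npy",s)
E
```

```text
n=5 row [[-0.000,0.010,0.438],[0,0,-0.002]] | tcp [ 0.4703 -0.0488  0.1417] rpy [-3.141  0.     1.248] j6 0.22 open 0.0487 F [ 0.1  0.1 -1.8] t 29.05
```

Request:
{"api": "servo_tool", "payload": {
  "motion": [
    [[0,0.05,0.5],[0,0,0]],
    [[0,0,0.5],[0,0,0]],
    [[0,0,0.4],[0,0,0]],
    [[0,0,0.3],[0,0,0]],
    [[0,0,0.2],[0,0,0]],
    [[0,0,0.1],[0,0,0]],
    [[0,0,0.08],[0,0,0]],
    [[0,0,0.05],[0,0,0]],
    [[0,0,0],[0,0,0]],
    [[0,0,0],[0,0,0]]
  ]
}}

```text
time: 30.1
tcp_pos: [0.4733, -0.0491, 0.0362]
eef_rot: [3.141, -0.0, 1.25]
ft_force: [0.5, 0.2, -2.4]
opening: 0.049
```

Request:
{"api": "servo_tool", "payload": {
  "motion": [
    [[0,0,0.03],[0,0,0]],
    [[0,0,0.03],[0,0,0]],
    [[0,0,0.03],[0,0,0]],
    [[0,0,0],[0,0,0]],
    [[0,0,0],[0,0,0]]
  ]
}}

```text
time: 30.6
tcp_pos: [0.4734, -0.0492, 0.0323]
eef_rot: [3.14, -0.0, 1.25]
ft_force: [-2.5, -0.2, 9.3]
opening: 0.0493
```

Request:
{"api": "servo_tool", "payload": {
  "motion": [
    [[0,0,0],[0,0,0]],
    [[0,0,0],[0,0,0]],
    [[0,0,0],[0,0,0]],
    [[0,0,0],[0,0,0]],
    [[0,0,-0.3],[0,0,0]],
    [[0,0,-0.5],[0,0,0]],
    [[0,0,-0.5],[0,0,0]],
    [[0,0,0],[0,0,0]]
  ],
  "fingers": 1
}}

```text
time: 31.4
tcp_pos: [0.4755, -0.0493, 0.0991]
eef_rot: [3.136, -0.001, 1.25]
ft_force: [0.4, -0.4, -0.1]
opening: 0.0855
```

```bash
python3 - <<'E'
from h import *
arc([.4373,.2068,.09],BOX[2]+np.pi/2,8)
E
```

```text
n=8 row [[0.577,-0.293,0.023],[0,0,0.000]] | tcp [ 0.4755 -0.0493  0.0991] rpy [ 3.136e+00 -1.000e-03  1.250e+00] j6 0.22 open 0.0855 F [ 0.4 -0.4 -0.1] t 31.40
```

Request:
{"api": "servo_tool", "payload": {
  "motion": [
    [[0.577,-0.293,0.02],[0,0,0]],
    [[0.577,-0.293,0.02],[0,0,0]],
    [[0.577,-0.293,0.02],[0,0,0]],
    [[0.577,-0.293,0.02],[0,0,0]],
    [[0.577,-0.293,0.02],[0,0,0]],
    [[0.577,-0.293,0.02],[0,0,0]],
    [[0.577,-0.293,0.02],[0,0,0]],
    [[0.577,-0.293,0.02],[0,0,0]],
    [[0,0,0],[0,0,0]],
    [[0,0,0],[0,0,0]]
  ]
}}

```text
time: 32.4
tcp_pos: [0.4338, 0.2071, 0.0874]
eef_rot: [-3.141, 0.001, 1.252]
ft_force: [-0.4, 0.0, 0.5]
opening: 0.0854
```

```bash
python3 - <<'E'
from h import *
arc([.4373,.2068,.0265],BOX[2]+np.pi/2,5)
t=viewer.read_camera("top"); s=viewer.read_camera("side"); np.save("pics/side9.npy",s); np.save("pics/top9.npy",t)
b=[int(v) for v in proj("top",BOX*[1,1,0]+[0,0,.05])[0]]; c=[int(v) for v in proj("side",BOX*[1,1,0]+[0,0,.05])[0]]
print(b,c)
cv2.imwrite("pics/m7.png",np.hstack([cv2.resize(t[b[1]-45:b[1]+45,b[0]-36:b[0]+36],(400,500),interpolation=cv2.INTER_CUBIC),cv2.resize(s[c[1]-50:c[1]+50,c[0]-40:c[0]+40],(400,500),interpolation=cv2.INTER_CUBIC)])[:,:,::-1])
E
```

```text
n=5 row [[0.003,0.014,0.244],[0,0,0.003]] | tcp [0.4338 0.2071 0.0874] rpy [-3.141e+00  1.000e-03  1.252e+00] j6 0.76 open 0.0854 F [-0.4  0.   0.5] t 32.40
[349, 245] [319, 251]
```

View pics/m7.png

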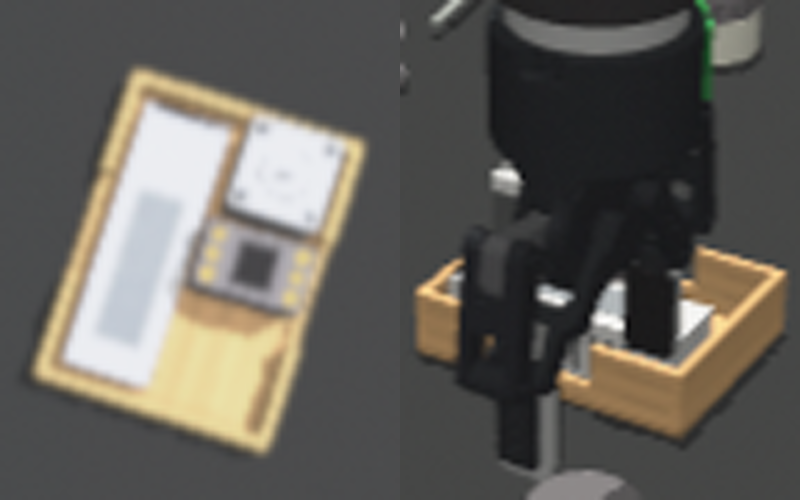

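Left panel: the motor (288,175) and relay (252,265) stand in a row beside the power unit, and the space below the relay is free for the jar. Right panel: the open fingers are above the jar. Gripping it.

Request:
{"api": "servo_tool", "payload": {
  "motion": [
    [[0.007,0.035,0.3],[0,0,0]],
    [[0.008,0.035,0.3],[0,0,0]],
    [[0,0,0.3],[0,0,0]],
    [[0,0,0.3],[0,0,0]],
    [[0,0,0],[0,0,0]]
  ]
}}

```text
time: 33.0
tcp_pos: [0.4366, 0.2046, 0.0265]
eef_rot: [-3.139, 0.003, 1.248]
ft_force: [0.2, -0.4, -0.7]
opening: 0.0852
```

Request:
{"api": "servo_tool", "payload": {
  "motion": [
    [[0,0,0],[0,0,0]],
    [[0,0,0],[0,0,0]],
    [[0,0,0],[0,0,0]],
    [[0,0,0],[0,0,0]],
    [[0,0,0],[0,0,0]],
    [[0,0,0],[0,0,0]],
    [[0,0,0],[0,0,0]],
    [[0,0,0],[0,0,0]]
  ],
  "fingers": -1
}}

```text
time: 33.8
tcp_pos: [0.4389, 0.2066, 0.0294]
eef_rot: [3.14, -0.001, 1.25]
ft_force: [0.0, -1.6, 5.5]
opening: 0.0442
```

Request:
{"api": "servo_tool", "payload": {
  "motion": [
    [[0,0,-0.3],[0,0,0]],
    [[0,0,-0.5],[0,0,0]],
    [[0,0,-0.5],[0,0,0]],
    [[0,0,-0.5],[0,0,0]],
    [[0,0,-0.3],[0,0,0]],
    [[0,0,0],[0,0,0]]
  ]
}}

```text
time: 34.4
tcp_pos: [0.4398, 0.2074, 0.1357]
eef_rot: [3.138, -0.003, 1.25]
ft_force: [0.5, 0.5, -1.2]
opening: 0.0443
```

```bash
python3 -c "
from h import *
s=robot.read_state()
arc(inbox(-.040,-.0215,s['tcp_pos'][2]),BOX[2]+np.pi/2,9)
st()"
```

```text
n=9 row [[-0.519,0.156,-0.000],[0,0,0.000]] | tcp [0.4398 0.2074 0.1357] rpy [ 3.138e+00 -3.000e-03  1.250e+00] j6 0.76 open 0.0443 F [ 0.5  0.5 -1.2] t 34.40
tcp [0.4398 0.2074 0.1357] rpy [ 3.138e+00 -3.000e-03  1.250e+00] F [ 0.5  0.5 -1.2] T [ 0.01 -0.07  0.01] open 0.0443 t 34.4
```

Request:
{"api": "servo_tool", "payload": {
  "motion": [
    [[-0.519,0.156,0],[0,0,0]],
    [[-0.519,0.156,0],[0,0,0]],
    [[-0.519,0.156,0],[0,0,0]],
    [[-0.519,0.156,0],[0,0,0]],
    [[-0.519,0.156,0],[0,0,0]],
    [[-0.519,0.156,0],[0,0,0]],
    [[-0.519,0.156,0],[0,0,0]],
    [[-0.519,0.156,0],[0,0,0]],
    [[-0.519,0.156,0],[0,0,0]],
    [[0,0,0],[0,0,0]],
    [[0,0,0],[0,0,0]],
    [[0,0,0],[0,0,0]]
  ]
}}

```text
time: 35.6
tcp_pos: [0.4306, -0.0366, 0.1327]
eef_rot: [-3.141, -0.0, 1.25]
ft_force: [0.5, -0.3, -1.9]
opening: 0.0443
```

```bash
python3 - <<'E'
from h import *
arc(inbox(-.0392,-.0215,.0334),BOX[2]+np.pi/2,5)
E
```

```text
n=5 row [[0.004,0.011,0.397],[0,0,0.001]] | tcp [ 0.4306 -0.0366  0.1327] rpy [-3.141 -0.     1.25 ] j6 0.24 open 0.0443 F [ 0.5 -0.3 -1.9] t 35.60
```

Request:
{"api": "servo_tool", "payload": {
  "motion": [
    [[0.02,0.045,0.5],[0,0,0]],
    [[0,0,0.4],[0,0,0]],
    [[0,0,0.3],[0,0,0]],
    [[0,0,0.3],[0,0,0]],
    [[0,0,0.2],[0,0,0]],
    [[0,0,0.1],[0,0,0]],
    [[0,0,0.08],[0,0,0]],
    [[0,0,0.03],[0,0,0]],
    [[0,0,0],[0,0,0]],
    [[0,0,0],[0,0,0]]
  ]
}}

```text
time: 36.6
tcp_pos: [0.4339, -0.037, 0.0381]
eef_rot: [3.141, -0.0, 1.25]
ft_force: [-0.2, 0.6, -1.6]
opening: 0.0444
```

Request:
{"api": "servo_tool", "payload": {
  "motion": [
    [[0,0,0.03],[0,0,0]],
    [[0,0,0.03],[0,0,0]],
    [[0,0,0.03],[0,0,0]],
    [[0,0,0],[0,0,0]],
    [[0,0,0],[0,0,0]]
  ]
}}

```text
time: 37.1
tcp_pos: [0.4336, -0.0371, 0.0334]
eef_rot: [3.141, 0.0, 1.25]
ft_force: [-1.4, -1.0, 2.2]
opening: 0.0441
```

Request:
{"api": "servo_tool", "payload": {
  "motion": [
    [[0,0,0],[0,0,0]],
    [[0,0,0],[0,0,0]],
    [[0,0,0],[0,0,0]],
    [[0,0,0],[0,0,0]],
    [[0,0,-0.3],[0,0,0]],
    [[0,0,-0.5],[0,0,0]],
    [[0,0,-0.6],[0,0,0]],
    [[0,0,-0.6],[0,0,0]],
    [[0,0,-0.4],[0,0,0]],
    [[-0.6,0,0],[0,0,0]],
    [[-0.6,0,0],[0,0,0]],
    [[-0.6,0,0],[0,0,0]],
    [[-0.6,0,0],[0,0,0]],
    [[-0.6,0,0],[0,0,0]],
    [[-0.6,0,0],[0,0,0]],
    [[-0.6,0,0],[0,0,0]],
    [[0,0,0],[0,0,0]]
  ],
  "fingers": 1
}}

```text
time: 38.8
tcp_pos: [0.3665, -0.2388, 0.1532]
eef_rot: [3.141, 0.001, 1.246]
ft_force: [0.3, 0.3, 0.1]
opening: 0.0851
```

```bash
python3 - <<'E'
from h import *
st()
t=viewer.read_camera("top"); s=viewer.read_camera("side"); np.save("pics/sideA.npy",s); np.save("pics/topA.npy",t)
a=cv2.resize(t[140:300,170:400],(575,400),interpolation=cv2.INTER_CUBIC)
c=[int(v) for v in proj("side",BOX*[1,1,0]+[0,0,.05])[0]]
b=cv2.resize(s[c[1]-40:c[1]+40,c[0]-22:c[0]+23],(225,400),interpolation=cv2.INTER_CUBIC)
cv2.imwrite("pics/m8.png",np.hstack([a,b])[:,:,::-1])
for n,im in(("top",t),("side",s)):
  m0=np.load(f"pics/{n}0.npy"); d=cv2.absdiff(m0,im).max(2)>60
  for k,p in dict(squat=None,).items(): pass
# meter by side view
m,o=mask(s,lambda b:b.mean(2)<44,proj("side",[.575,.346,.03])[0],48); print("meter side",*fit([("side",block(.17,.054,.003,.035),m,o)],[.575,.346,.19]))
E
```

```text
tcp [ 0.3665 -0.2388  0.1532] rpy [3.141e+00 1.000e-03 1.246e+00] F [0.3 0.3 0.1] T [ 0.01  0.04 -0.02] open 0.0851 t 38.8
meter side [0.5728 0.3421 0.1787] [0.943]
```

View pics/m8.png

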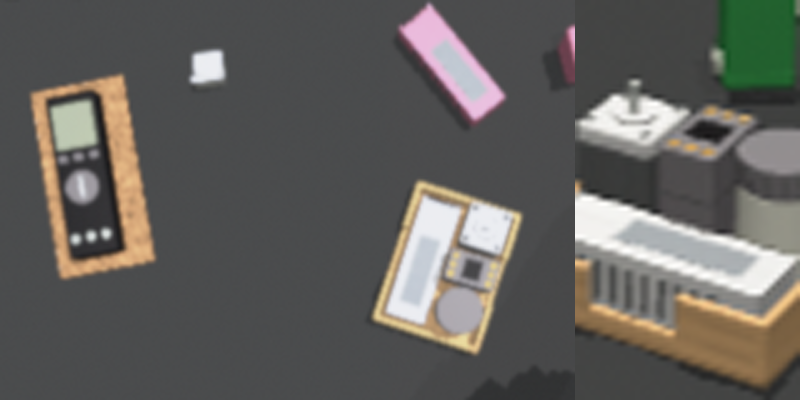

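```bash
python3 -c "
from cell import job_done
print(job_done())"
```

```text
the job is handed in; nothing more can be done
None
```

The job is handed in at about 39 s on the robot's clock. The meter lies face up on the cork mat, and all four parts are packed in the box.

**Meter:** it lies lengthwise. The side view puts its centre about 2–4 mm from the mat's centre; the dial in the top view agrees to about 2 mm. My top-view fit of the meter's outline failed, so I did not use it.

**Box:** the power unit lies along the +y wall. The motor, relay block and tall jar stand in a row beside it, with the relay's narrow side along the row. Each part touched down within about 1 mm of the height expected for the box floor, at under 10 N. The last pictures show all four upright inside the walls, and the gripper clear of everything.

**Problems and gaps:**
- **First grasp:** the first grasp of the meter closed on its dial, at about 12 N, without gripping it. The fingertips turned out to be about 20 mm behind the TCP, not 11 mm ahead as stated. I used the measured offset from then on.
- **Position fits:** some camera fits disagreed or failed: the relay in the side view, and the motor in both views once it was boxed. For the relay I used its top-view corners plus one point in the side view. The boxed motor I judged from the pictures and the arm's own position.
- **Bystanders:** I did not measure the things to be left alone before and after. No move was aimed at them or planned to pass close to them.

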